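Dowel into the box, box under the low shelf

ROBOT

A 7-joint arm with a two-finger parallel gripper is mounted at the origin on a cart in front of the work surface, level with it; the furniture and walls round the work are solid. World frame = base frame: x ahead of the robot, y to its left, z up, the work surface at z = 0. Lengths are in m, angles in rad, forces in N, time in s.
With the tool pointing down it reaches from about 0.425 to 0.925 m from the base axis. Payload 6.8 kg.
Tool frame: the origin (TCP) lies on the centre line of the jaws, within the pads' length; the fingertips stand 14 mm ahead of it and the grasp point (between the pads) lies 5 mm behind it (r.tips_ahead is the distance from the TCP to the fingertips, in m); z points along the fingers, y is the line along which they close (so a half turn about z gives the same grasp; the last joint's range is limited). The gripper opens to 85 mm and grips with 20 to 120 N. Pads are 22 mm wide; open, the fingers measure 114 mm over their backs; the gripper's body (76 mm by 85 mm) begins 54 mm behind the grasp point. The pads swing forward as they close: fully open they stand 13 mm farther back than shut.
Start: joints at [1.065, 0.477, 0.022, 1.555, -0.011, 1.109, -0.083], TCP at [0.261, -0.622, 0.245] pointing down, gripper open.
Joint ranges: [-2.96, 2.96], [-0.34, 2.1], [-1.41, 1.46], [0.24, 2.44], [-1.37, 4.51], [0.17, 1.92], [-2.96, 2.96]. Speed limits (rad/s): [2.39, 2.39, 3.14, 3.14, 3.14, 3.14, 3.14].

INTERFACE

Orientations are given as a rotation vector (axis times angle).
In Python, from bench import r, eyes gives the robot as it stands.
- The arm moves only by the tool step_arm, never from a script. Its argument "rows" is a list of rows, each a list of 6 numbers: the shift along the world's x, y, z in units of 60 cm (1.0 is 60 cm), then the turn, a rotation vector about the world's x, y, z in units of pi rad (1.0 is pi rad). In form: [[x, y, z, rx, ry, rz], ...]. A call has 1 to 5 rows; each row is the pose to reach, as a shift and turn from the pose commanded when the call began, turning the shorter way round; what a row does not reach only later rows make up. A row lasts 1/12 s, in which the tool goes at most 41.7 mm and 7.16 degrees, less where a joint would pass 70% of its speed; a pose out of reach is approached as far as the arm can. A call with a number of a shift or a turn outside -1 to 1 is refused whole. A call with a gripper value outside its range is refused whole. "jaw" is the closure, from 0 (fully open) to 1 (shut), set as the call begins (left out, the last holds). The fingers move at their own pace and stop on an object; "squeeze" is the grip in N (left out, the last holds). Time passes only in rows, so rows that repeat a pose let the fingers close. It gives the time, the measured TCP pose, the force, the opening and the grip force at its end, in the units of the state.
- r.get_obs(): the state, without advancing time (a new reading comes with each control period).
- eyes.grab_frame(name): name is "scene" or "side" or "wrist"; returns the picture (400x640x3 uint8, red, green, blue); there is no depth.
- eyes.camera_info(name): a dict with "mtx" (3x3 intrinsics, pixels), "k1" (the pictures are not rectified: a ray, as slopes to the right and down, at radius r is drawn at 1 + k1 r^2 times it, then the intrinsics apply), "extrinsics" (4x4, takes a point from camera to world coordinates); the wrist camera has in their place "tool_from_camera" (4x4, takes a point from camera to tool coordinates, whose origin is the TCP and whose axes are the flange's). Camera axes: x right, y down, z forward; pixel columns grow to the right and rows downward; lengths in m; the calibration is good to about 2 mm. A picture is of the moment at which its call begins: read the wrist's pose just before it. camera_info takes no time and is no camera call.
- r.hand_in(): hands the job in; it is judged then, once.
The state is a dict: "clock": time; "joints": joint angles; "qvel": joint speeds; "tau": joint torques, N m; "tcp_pos": TCP position; "orientation": TCP orientation; "contact_force": force on the tool from outside, world axes, zero at the start; "moment": the same for the moment, N m; "grip_width": finger opening in m; "gripper_force": force on a finger pad.
Only numpy, scipy, OpenCV 4.12 (cv2) and the standard library are available. Lean on these libraries where they do the work, as an engineer would, in place of code of your own. Each camera call takes 0.05 s, during which the arm holds its last target. There are 200 camera calls.

TASK

Put the wooden dowel away: lay it in the open hinged box, close the lid, then slide the box along the bench top into the bay under the low plywood shelf until it stands square and fully home against the rail at the back of the bay. Do not bump the shelf board with the box or the gripper, do not lift or tip the box, and leave the sanding block, the wax tin and the glue bottle where they are.

Things in the scene. Friction and masses are not known exactly. Their poses are not given: they have to be found in the camera images.
- hinged_box: Loose brown wooden box, 0.3 kg, 84 (x) x 150 (y) mm outside, 50 mm high with its lid shut. Origin: centre of its underside; x points to the hinge side, z up; front face (flat brass clasp) at x = -42, back at x = +42. It starts in front of the low shelf, back roughly towards it. Too wide to grip when shut; it slides when its front face is pushed with a few newtons.
- box_floor (a point): Centre of the inner floor of the box, 6.5 mm above its underside, axes as the box. Inside 72 (x) x 138 (y) mm, 34 mm deep; walls 6 mm thick, rim 40 mm above the box's underside.
- hinged_box_lid (a joint): Angle of the box's lid (86 x 154 mm, 9 mm thick), rad: 0 shut, 1.57 upright, 1.83 fully open, leaning back. Hinge along the box's y at x = +44, z = 42 mm in the box frame; the lid reaches 86 mm from it: open, its free edge is 125 mm above the bench. It stays put near upright and drops shut by its own weight once swung well towards the front.
- dowel_mid (a point): Middle of the loose wooden dowel: a light-brown rod 110 mm long, 12 mm wide, 11 mm high, with its length along the point's y. It lies on the bench to the left or right of the box and does not roll. It fits in the box only lengthwise, along the box's y.
- low_shelf: Low fixed shelf on the bench: a plywood board on two 18 mm thick legs. Origin: on the bench under the middle of the board; x to the back, y to the left. Bay between the legs 200 mm wide (y -100 to +100), open in front; a rail 45 mm high across the back has its front face at x = +46. The box is fully home with its origin at x = +4 mm.
- shelf_board: The plywood board of the low shelf: 122 mm deep (x -61 to +61), 252 mm wide, 12 mm thick. Origin: centre of its underside, 64 mm above the bench; axes as the shelf. A box that is home stands with its front 23 mm behind the board's front edge, so only a tilted tool can follow it.
- sanding_block: Bystander: loose cork sanding block, 56 x 86 x 28 mm high, on the bench to the left or right of the box, on the other side from the dowel. Origin: centre of its underside, length along y.
- wax_tin: Bystander: loose round green tin, 67 mm diameter, 25 mm high, standing on top of the shelf board. Origin: centre of its underside.
- glue_bottle: Bystander: loose white glue bottle with a blue and yellow cap, 43 x 74 x 167 mm high, standing on the bench to the right of the shelf. Origin: centre of its underside.
There are look-alikes about, which are no part of the job. What is shaped like the part that bears dowel_mid but yellow is not meant.

How it is judged:
By the outcome, as a careful person would: the job done as asked, in the order asked, and still so for the second after the job is handed in, with the robot touching nothing.
It also fails if it takes over 72 s, if anything falls off the work surface, if the arm or the gripper's body presses on something with over 40 N, if the wrist force passes 120 N, or if a joint passes its speed limit or range.

## Working session

There is one attempt and no reset: what is moved stays moved. The work goes in short steps, Python scripts to look and compute and a tool call to move; the robot and the scene stay as the last step left them, time stands still between calls to the robot, and variables do not carry over. Pictures are saved under pics/ and viewed, at most 10 in all, crops included, and the job is handed in when it is done.

Besides the shell and the picture viewer there is one more tool, called after "Request:" in YAML: its name, and indented under it one key for each argument. step_arm: Moves the arm, as the interface text tells. Shifts and turns lie within -1 to 1; 1 stands for 60 cm of shift or pi rad of turn. Its arguments: {"type":"object","properties":{"rows":{"type":"array"},"jaw":{"type":"number"},"squeeze":{"type":"number"}},"required":["rows"]}

```bash
mkdir -p pics
cat > h.py <<'E'
import numpy as np, cv2
from bench import r, eyes
from scipy.spatial.transform import Rotation as R
def ext(name):
    i=eyes.camera_info(name)
    if name!="wrist": return i,np.array(i["extrinsics"])
    o=r.get_obs();T=np.eye(4);T[:3,:3]=R.from_rotvec(o["orientation"]).as_matrix();T[:3,3]=o["tcp_pos"]
    return i,T@np.array(i["tool_from_camera"])
def ray(name,u,v,E=None):
    i,T=ext(name) if E is None else E
    K=np.array(i["mtx"]);k=i["k1"]
    d=np.array([(u-K[0,2])/K[0,0],(v-K[1,2])/K[1,1]]);s=d.copy()
    for _ in range(20): s=d/(1+k*(s@s))
    return T[:3,3],T[:3,:3]@np.array([s[0],s[1],1])
def onz(name,u,v,z,E=None):
    o,d=ray(name,u,v,E); return (o+d*(z-o[2])/d[2]).round(4)
def proj(name,p,E=None):
    i,T=ext(name) if E is None else E
    K=np.array(i["mtx"]);q=np.linalg.inv(T)@np.append(p,1);s=q[:2]/q[2];s=s*(1+i["k1"]*(s@s))
    return (K@np.append(s,1))[:2].round(1)
def snap(name,fn,crop=None,f=1):
    E=ext(name);im=eyes.grab_frame(name)[:,:,::-1]
    if crop: a,b,c,d=crop; im=im[b:d,a:c]
    if f!=1: im=cv2.resize(im,None,fx=f,fy=f,interpolation=cv2.INTER_CUBIC)
    cv2.imwrite("pics/"+fn,im);return E
E
python3 - <<'E'
from h import *
a=eyes.grab_frame("scene");b=eyes.grab_frame("side")
cv2.imwrite("pics/s0.png",a[:,:,::-1]);cv2.imwrite("pics/d0.png",b[:,:,::-1])
for n in("scene","side","wrist"):
    i,T=ext(n);print(n,np.round(i["mtx"],1).tolist(),i["k1"],T.round(3).tolist())
print(r.get_obs())
E
```

```text
scene [[435.3, 0.0, 316.7], [0.0, 435.3, 195.6], [0.0, 0.0, 1.0]] -0.06802281440991804 [[-0.579, -0.56, 0.593, -0.166], [-0.816, 0.406, -0.412, 0.489], [-0.01, -0.722, -0.692, 0.962], [0.0, 0.0, 0.0, 1.0]]
side [[461.3, 0.0, 317.7], [0.0, 461.3, 193.2], [0.0, 0.0, 1.0]] 0.007381918480150318 [[0.999, 0.025, -0.046, 0.658], [0.052, -0.407, 0.912, -1.212], [0.004, -0.913, -0.408, 0.601], [0.0, 0.0, 0.0, 1.0]]
wrist [[295.1, 0.0, 321.2], [0.0, 295.1, 201.2], [0.0, 0.0, 1.0]] -0.027272860382130556 [[0.388, -0.889, -0.244, 0.323], [-0.922, -0.375, -0.1, -0.597], [-0.002, 0.264, -0.965, 0.373], [0.0, 0.0, 0.0, 1.0]]
{'clock': 0.1, 'joints': array([ 1.06488609,  0.47773602,  0.02233022,  1.55630986, -0.01149294,
        1.1093039 , -0.08310283]), 'qvel': array([ 0.0009033 , -0.00118838, -0.00212733, -0.00329973, -0.00052889,
        0.00010001, -0.00061579]), 'tau': array([ 4.54756795e-03, -5.97758961e+01,  1.61362287e+00, -2.81955206e+01,
        1.28466095e-02,  5.04671814e-03, -2.95721463e-05]), 'tcp_pos': array([ 0.26130296, -0.62183731,  0.24442826]), 'orientation': array([-3.07810331e+00, -6.20505534e-01,  6.87392475e-04]), 'contact_force': array([-0.38848262,  0.33336773,  0.03316874]), 'moment': array([ 0.04248313,  0.02612168, -0.01126607]), 'gripper_force': 0.0, 'grip_width': 0.08525758254339896}
```

View pics/s0.png

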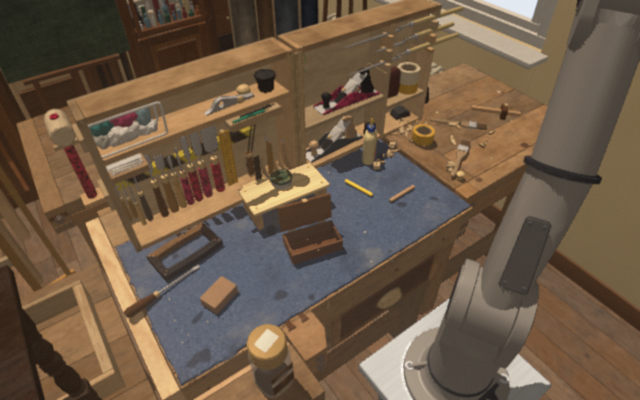

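View pics/d0.png

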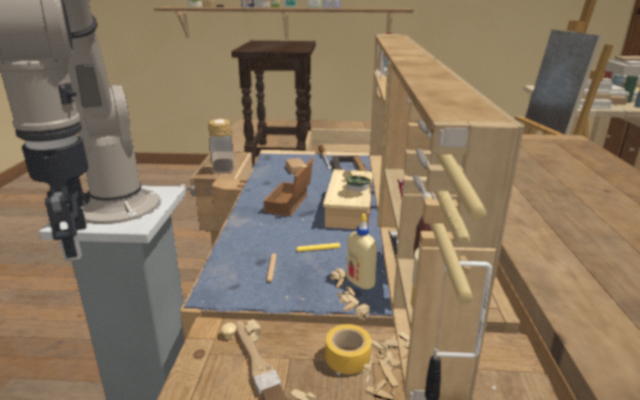

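Scene picture: the open box is at (313,240), the shelf at (285,190) with the tin on it, and the block at (219,295). The side view shows the same layout. There are two rod candidates: yellow at scene (358,187) and light brown at (402,193), which is (272,267) in the side view. The brown one fits, since yellow is excluded. I'll confirm in an enlarged crop.

Run:
```python
from h import *
snap("scene","s1.png",(230,150,430,275),4)
snap("side","d1.png",(240,150,400,290),4)
```

```text
(no output)
```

View pics/s1.png

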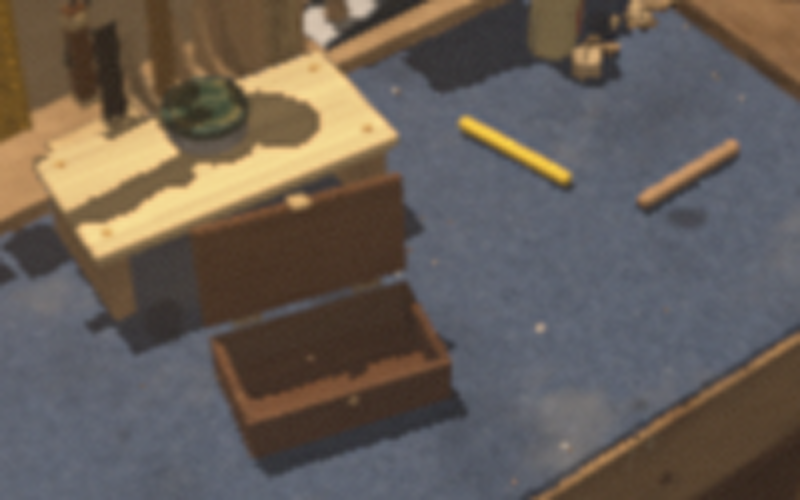

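View pics/d1.png

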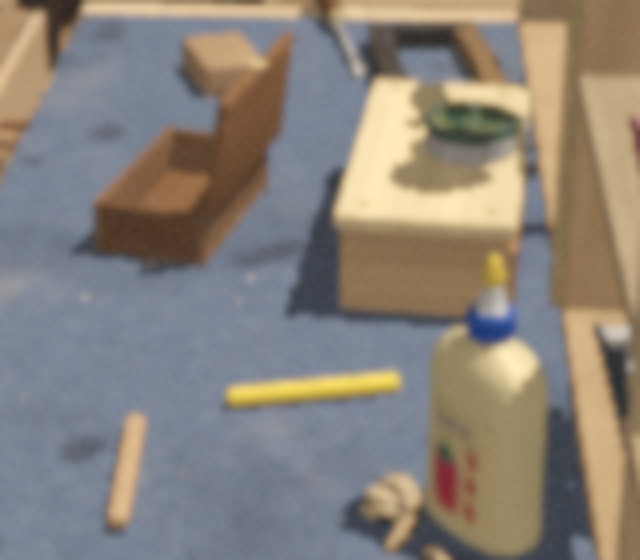

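The crops show the light-brown dowel clearly at scene crop (640,198)–(738,147), and the yellow rod is separate. I can also read the box rim corners and the board's top corners.

Run:
```python
from h import *
def S(u,v,z): return onz("scene",230+u/4,150+v/4,z)
def D(u,v,z): return onz("side",240+u/4,150+v/4,z)
a,b=S(640,199,.006),S(738,148,.006); print("dowel S",a,b,(a+b)/2,np.linalg.norm(a-b),np.degrees(np.arctan2(*(b-a)[1::-1])))
a,b=D(136,413,.006),D(117,525,.006); print("dowel D",a,b,(a+b)/2,np.linalg.norm(a-b))
P=[S(*q,.04) for q in((245,412),(450,362),(408,285),(212,341))]; print("rim FL FR BR BL",P,[np.linalg.norm(P[i]-P[(i+1)%4]) for i in range(4)])
print("bottom FL FR",S(258,457,0),S(452,398,0), "D FR BR", D(97,253,0),D(205,263,0),"rimD FR",D(97,207,.04))
P=[S(*q,.076) for q in((99,257),(398,137),(322,53),(37,166))]; print("board",P,np.mean(P,0),[np.linalg.norm(P[i]-P[(i+1)%4]) for i in range(4)])
P=[D(*q,.076) for q in((337,218),(527,224),(528,87),(378,80))]; print("boardD FR BR BL FL",P,np.mean(P,0))
print("block",onz("scene",219,290,.028))
print("bottle base", D(490,540,0))
```

```text
dowel S [ 0.5027 -0.2568  0.006 ] [ 0.5    -0.3614  0.006 ] [ 0.50135 -0.3091   0.006  ] 0.10463484123369235 -91.47862581550194
dowel D [ 0.503  -0.2478  0.006 ] [ 0.5088 -0.3653  0.006 ] [ 0.5059  -0.30655  0.006  ] 0.11764306184386739
rim FL FR BR BL [array([0.4819, 0.1242, 0.04  ]), array([ 0.4359, -0.0148,  0.04  ]), array([ 0.511 , -0.0347,  0.04  ]), array([0.5486, 0.1085, 0.04  ])] [np.float64(0.1464137971640651), np.float64(0.07769182711199422), np.float64(0.14805404418657397), np.float64(0.06852284290658114)]
bottom FL FR [0.4717 0.1226 0.    ] [ 0.4348 -0.0174  0.    ] D FR BR [ 0.4426 -0.0203  0.    ] [ 0.5225 -0.0316 -0.    ] rimD FR [ 0.4453 -0.0268  0.04  ]
board [array([0.634 , 0.1465, 0.076 ]), array([ 0.6111, -0.0995,  0.076 ]), array([ 0.7268, -0.1098,  0.076 ]), array([0.7436, 0.1376, 0.076 ])] [0.678875 0.0187   0.076   ] [np.float64(0.24706357481425706), np.float64(0.11615756540148388), np.float64(0.24796975622039075), np.float64(0.10996076573032768)]
boardD FR BR BL FL [array([ 0.6199, -0.1102,  0.076 ]), array([ 0.7449, -0.1117,  0.076 ]), array([0.7592, 0.1361, 0.076 ]), array([0.6422, 0.1439, 0.076 ])] [0.69155  0.014525 0.076   ]
block [0.4969 0.3352 0.028 ]
bottle base [ 0.715  -0.3589  0.    ]
```

Request:
step_arm:
  rows:
    - [0.2,0.26,-0.03,0,0,0.18]
    - [0.403,0.523,-0.06,0,0,0.373]
    - [0.403,0.523,-0.06,0,0,0.373]
    - [0.403,0.523,-0.06,0,0,0.373]
    - [0.403,0.523,-0.06,0,0,0.373]

```text
clock: 0.62
tcp_pos: [0.3889, -0.4562, 0.2263]
orientation: [2.735, 1.546, -0.0]
contact_force: [1.4, 0.8, 0.2]
grip_width: 0.0852
gripper_force: 0.0
```

Request:
step_arm:
  rows:
    - [0,0,0,0,0,0]
    - [0,0,0,0,0,0]
    - [0,0,0,0,0,0]
    - [0,0,0,0,0,0]
    - [0,0,0,0,0,0]

```text
clock: 1.03
tcp_pos: [0.3868, -0.4594, 0.2264]
orientation: [2.742, 1.533, -0.001]
contact_force: [0.2, 0.0, 0.6]
grip_width: 0.0853
gripper_force: 0.0
```

Request:
step_arm:
  rows:
    - [0.194,0.252,-0.05,0,0,0.175]
    - [0.194,0.252,-0.05,0,0,0.175]
    - [0.194,0.252,-0.05,0,0,0.175]
    - [0.194,0.252,-0.05,0,0,0.175]
    - [0.194,0.252,-0.05,0,0,0.175]

```text
clock: 1.45
tcp_pos: [0.5065, -0.3036, 0.1961]
orientation: [-2.21, -2.232, -0.003]
contact_force: [0.8, 0.1, 0.1]
grip_width: 0.0856
gripper_force: 0.0
```

Request:
step_arm:
  rows:
    - [0,0,0,0,0,0]
    - [0,0,0,0,0,0]

```text
clock: 1.62
tcp_pos: [0.5051, -0.306, 0.1961]
orientation: [-2.218, -2.224, -0.0]
contact_force: [0.1, -0.9, 0.0]
grip_width: 0.0854
gripper_force: 0.0
```

Run:
```python
from h import *
o=r.get_obs();print(o["tcp_pos"],o["orientation"],o["joints"].round(2))
E=snap("wrist","w1.png")
for p in((.503,-.253,.011),(.503,-.363,.011)): print(proj("wrist",p,E))
```

```text
[ 0.50510315 -0.30595852  0.19612615] [-2.21754776e+00 -2.22446070e+00 -4.62568878e-04] [ 0.7   0.41 -0.34  1.79  0.16  0.96  0.3 ]
[319.1 133.8]
[319.  233.2]
```

View pics/w1.png

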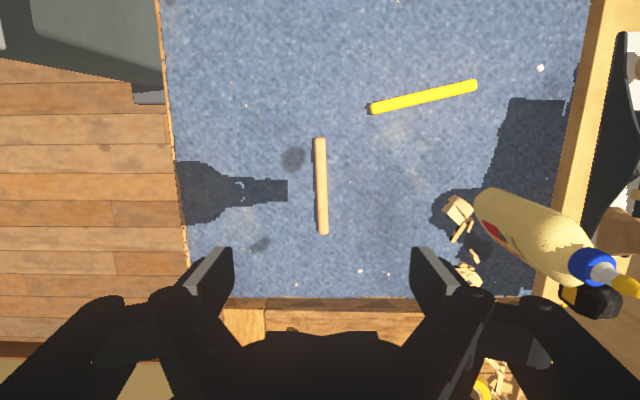

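The wrist view shows the dowel from (319.5,138) to (323,234). That puts its middle at about (0.5055, -0.310), yaw about +2°, which agrees with the scene view. Next I descend and grip.

Request:
step_arm:
  rows:
    - [0,-0.005,-0.06,0,0,0.011]
    - [0,-0.005,-0.12,0,0,0.011]
    - [0,-0.005,-0.18,0,0,0.011]
    - [0,-0.005,-0.24,0,0,0.011]
    - [0,-0.005,-0.28,0,0,0.011]

```text
clock: 2.08
tcp_pos: [0.5015, -0.3121, 0.0254]
orientation: [-2.185, -2.254, 0.004]
contact_force: [0.5, -0.2, -0.2]
grip_width: 0.0857
gripper_force: 0.0
```

Request:
step_arm:
  rows:
    - [0,0,-0.01,0,0,0]
    - [0,0,-0.02,0,0,0]
    - [0,0,-0.02,0,0,0]

```text
clock: 2.33
tcp_pos: [0.5041, -0.3112, 0.0165]
orientation: [2.183, 2.259, -0.001]
contact_force: [-0.4, -0.6, -0.3]
grip_width: 0.0853
gripper_force: 0.0
```

Request:
step_arm:
  rows:
    - [0,0,0,0,0,0]
    - [0,0,0,0,0,0]
    - [0,0,0,0,0,0]
    - [0,0,0,0,0,0]
    - [0,0,0,0,0,0]
  jaw: 1
  squeeze: 30

```text
clock: 2.75
tcp_pos: [0.5049, -0.31, 0.0172]
orientation: [2.18, 2.26, 0.0]
contact_force: [-0.4, -0.1, -0.2]
grip_width: 0.0258
gripper_force: 0.0
```

Request:
step_arm:
  rows:
    - [0,0,0,0,0,0]
    - [0,0,0,0,0,0]
    - [0,0,0,0,0,0]
    - [0,0,0,0,0,0]
    - [0,0,0,0,0,0]

```text
clock: 3.17
tcp_pos: [0.5048, -0.3099, 0.017]
orientation: [2.18, 2.261, 0.0]
contact_force: [-0.9, -0.9, 6.0]
grip_width: 0.011
gripper_force: 30.6
```

Request:
step_arm:
  rows:
    - [0,0,0.04,0,0,0]
    - [0,0,0.1,0,0,0]
    - [0,0,0.16,0,0,0]
    - [0,0.03,0.22,0,0,0]
    - [0,0.08,0.28,0,0,0]

```text
clock: 3.58
tcp_pos: [0.5041, -0.2675, 0.1824]
orientation: [2.185, 2.255, -0.001]
contact_force: [1.6, 0.1, -0.2]
grip_width: 0.0111
gripper_force: 29.9
```

Request:
step_arm:
  rows:
    - [-0.005,0.06,0.05,0,0,-0.02]
    - [-0.01,0.12,0.1,0,0,-0.05]
    - [-0.015,0.18,0.11,0,0,-0.08]
    - [-0.02,0.24,0.11,0,0,-0.094]
    - [-0.02,0.3,0.11,0,0,-0.094]

```text
clock: 4.0
tcp_pos: [0.4922, -0.0828, 0.2478]
orientation: [2.49, 1.912, 0.002]
contact_force: [1.3, -0.7, -0.0]
grip_width: 0.0108
gripper_force: 29.9
```

Request:
step_arm:
  rows:
    - [-0.005,0.05,0,0,0,0]
    - [-0.005,0.1,0,0,0,0]
    - [-0.005,0.13,0,0,0,0]
    - [-0.005,0.135,0,0,0,0]
    - [-0.005,0.135,0,0,0,0]

```text
clock: 4.42
tcp_pos: [0.4893, -0.0029, 0.2464]
orientation: [-2.487, -1.92, 0.0]
contact_force: [-0.5, -1.0, -0.2]
grip_width: 0.011
gripper_force: 29.9
```

Run:
```python
from h import *
o=r.get_obs();print(o["tcp_pos"],o["orientation"],o["joints"].round(2),o["grip_width"])
E=snap("wrist","w2.png");snap("scene","s2.png")
np.save("E2.npy",E[1])
```

```text
[ 0.48930743 -0.0028797   0.24636797] [-2.48673278e+00 -1.91959143e+00  1.58796453e-04] [ 0.3   0.21 -0.48  1.96  0.11  1.   -0.48] 0.010966847083162607
```

View pics/w2.png

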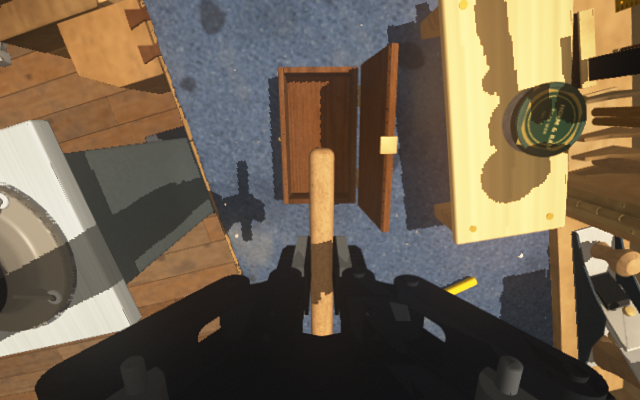

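The wrist picture shows the box rim corners at about (281,68), (357,67), (357,204) and (285,203). The lid edge runs (395,43)–(388,231), and the board front edge runs (443,10)–(457,244) with its back-right corner at (549,240). The dowel is held firmly.

Run:
```python
from h import *
E=(eyes.camera_info("wrist"),np.load("E2.npy"))
W=lambda u,v,z:onz("wrist",u,v,z,E)
P=[W(*q,.04) for q in((281,68),(357,67),(357,204),(285,203))];print("FL BL BR FR",P,np.mean(P,0))
yaw=lambda a,b:np.degrees(np.arctan2(-(a-b)[0],(a-b)[1])).round(1)
print(yaw(P[0],P[3]),yaw(P[1],P[2]),[np.linalg.norm(P[i]-P[(i+1)%4]).round(4) for i in range(4)])
a,b=W(395,43,.125),W(388,231,.125);print("lid",a,b,yaw(a,b),np.linalg.norm(a-b))
a,b,c=W(443,10,.076),W(457,244,.076),W(549,240,.076);print("board",a,b,c,yaw(a,b),np.linalg.norm(c-b))
m=lambda *q:W(*q,.24)
print("dowel ends", m(321,150), m(322,333))
print("tin",W(546,122,.1))
```

```text
FL BL BR FR [array([0.4791, 0.1238, 0.04  ]), array([0.5567, 0.1045, 0.04  ]), array([ 0.5232, -0.0414,  0.04  ]), array([ 0.4415, -0.0188,  0.04  ])] [0.500125 0.042025 0.04    ]
-14.8 -12.9 [np.float64(0.08), np.float64(0.1497), np.float64(0.0848), np.float64(0.1475)]
lid [0.5762 0.103  0.125 ] [ 0.5405 -0.0472  0.125 ] -13.4 0.15438435801595965
board [0.6376 0.1275 0.076 ] [ 0.6179 -0.1028  0.076 ] [ 0.7186 -0.1248  0.076 ] -4.9 0.10307516674737909
dowel ends [0.5031 0.0486 0.24  ] [ 0.4789 -0.0463  0.24  ]
tin [0.7052 0.0091 0.1   ]
```

Request:
step_arm:
  rows:
    - [0.003,0.035,0,0,0,0.003]
    - [0.007,0.07,-0.02,0,0,0.004]
    - [0.007,0.07,-0.07,0,0,0.004]
    - [0.007,0.07,-0.12,0,0,0.004]
    - [0.007,0.07,-0.16,0,0,0.004]

```text
clock: 4.93
tcp_pos: [0.4934, 0.0361, 0.1487]
orientation: [2.48, 1.929, -0.002]
contact_force: [-0.1, -0.0, -1.4]
grip_width: 0.0109
gripper_force: 29.9
```

Request:
step_arm:
  rows:
    - [0,0,-0.03,0,0,0]
    - [0,0,-0.06,0,0,0]
    - [0,0,-0.09,0,0,0]
    - [0,0,-0.12,0,0,0]
    - [0,0,-0.12,0,0,0]

```text
clock: 5.35
tcp_pos: [0.4917, 0.0355, 0.0754]
orientation: [-2.478, -1.927, 0.008]
contact_force: [-0.5, -0.5, 0.2]
grip_width: 0.0111
gripper_force: 29.9
```

Run:
```python
from h import *
o=r.get_obs();print(o["tcp_pos"],o["orientation"],o["contact_force"])
a=eyes.grab_frame("wrist")[:,:,::-1];b=cv2.resize(eyes.grab_frame("scene")[180:280,250:380,::-1],None,fx=4,fy=4)
cv2.imwrite("pics/w3.png",cv2.vconcat([cv2.resize(a[:,100:500],None,fx=.5,fy=.5)]));c=np.zeros((400,800,3),np.uint8)
c[:,:400]=a[:,130:530];c[:,400:]=cv2.resize(b,(400,308)).shape and cv2.copyMakeBorder(cv2.resize(b,(400,308)),0,92,0,0,0);cv2.imwrite("pics/w3.png",c)
```

```text
[0.49169544 0.03553157 0.07537884] [-2.4782837  -1.92674351  0.00837663] [-0.54602007 -0.51628007  0.23274383]
```

View pics/w3.png

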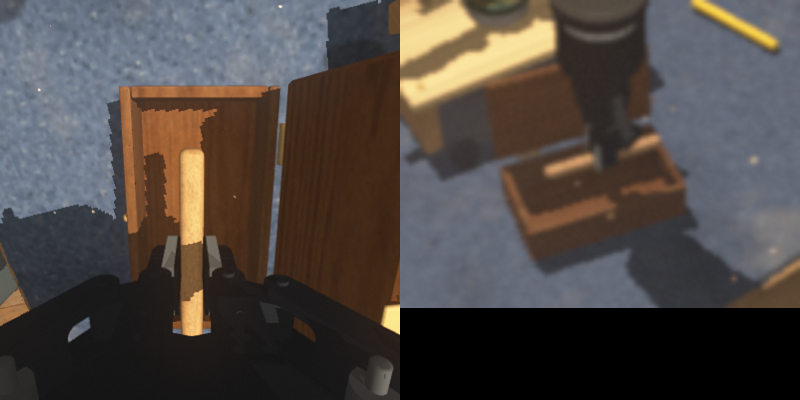

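The dowel is inside the rim outline, parallel to the box. I'll continue down in small steps and watch the force.

Request:
step_arm:
  rows:
    - [-0.003,0.003,-0.01,0,0,0]
    - [-0.005,0.006,-0.025,0,0,0]
    - [-0.005,0.006,-0.04,0,0,0]
    - [-0.005,0.006,-0.05,0,0,0]

```text
clock: 5.78
tcp_pos: [0.4904, 0.0416, 0.0477]
orientation: [2.477, 1.932, -0.0]
contact_force: [-0.1, -0.4, 0.0]
grip_width: 0.0111
gripper_force: 29.9
```

Request:
step_arm:
  rows:
    - [0,0,-0.01,0,0,0]
    - [0,0,-0.02,0,0,0]
    - [0,0,-0.029,0,0,0]
    - [0,0,-0.029,0,0,0]
    - [0,0,-0.029,0,0,0]

```text
clock: 6.2
tcp_pos: [0.4906, 0.0416, 0.0307]
orientation: [-2.477, -1.932, 0.001]
contact_force: [-0.3, 0.5, -0.4]
grip_width: 0.0107
gripper_force: 29.9
```

Request:
step_arm:
  rows:
    - [0,0,-0.005,0,0,0]
    - [0,0,-0.009,0,0,0]
    - [0,0,-0.009,0,0,0]
    - [0,0,-0.009,0,0,0]

```text
clock: 6.53
tcp_pos: [0.4908, 0.0415, 0.0256]
orientation: [2.478, 1.931, 0.0]
contact_force: [0.1, 0.8, -0.8]
grip_width: 0.0111
gripper_force: 29.9
```

Request:
step_arm:
  rows:
    - [0,0,0,0,0,0]
    - [0,0,0,0,0,0]
    - [0,0,0,0,0,0]
    - [0,0,0,0,0,0]
  jaw: 0.8

```text
clock: 6.87
tcp_pos: [0.4908, 0.0415, 0.0257]
orientation: [2.478, 1.932, 0.0]
contact_force: [-0.5, -0.2, 0.6]
grip_width: 0.0168
gripper_force: 0.0
```

Request:
step_arm:
  rows:
    - [0,0,0.01,0,0,0]
    - [0,0,0.04,0,0,0]
    - [0,0,0.09,0,0,0]
    - [0,0,0.15,0,0,0]
    - [0,0,0.21,0,0,0]

```text
clock: 7.28
tcp_pos: [0.49, 0.0416, 0.1531]
orientation: [-2.476, -1.932, 0.002]
contact_force: [0.7, -1.0, -0.3]
grip_width: 0.0169
gripper_force: 0.0
```

Request:
step_arm:
  rows:
    - [0,0,0.05,0,0,0]
    - [0,0,0.09,0,0,0]
    - [0.04,-0.01,0.12,0,0,0]
    - [0.09,-0.02,0.12,0,0,0]
    - [0.14,-0.03,0.12,0,0,0]
  jaw: 1

```text
clock: 7.7
tcp_pos: [0.5763, 0.0232, 0.2263]
orientation: [2.475, 1.93, 0.004]
contact_force: [0.2, 0.1, -0.8]
grip_width: 0.0
gripper_force: 0.0
```

Request:
step_arm:
  rows:
    - [0.04,-0.01,0,0,0,0]
    - [0.045,-0.01,0,0,0,0]
    - [0.045,-0.01,0,0,0,0]
    - [0.045,-0.01,0,0,0,0]

```text
clock: 8.03
tcp_pos: [0.6008, 0.018, 0.2235]
orientation: [-2.476, -1.932, 0.001]
contact_force: [-0.9, 0.2, 0.2]
grip_width: -0.0
gripper_force: 0.0
```

Run:
```python
from h import *
o=r.get_obs();print(o["tcp_pos"],o["orientation"],o["joints"].round(2),o["clock"],o["contact_force"])
E=snap("wrist","w4.png"); np.save("E4.npy",E[1])
```

```text
[0.6007742  0.01799612 0.22349067] [-2.47631235e+00 -1.93160811e+00  1.19283528e-03] [ 0.22  0.42 -0.46  1.74  0.21  1.04 -0.56] 8.0333 [-0.9071428   0.20999569  0.23262201]
```

View pics/w4.png

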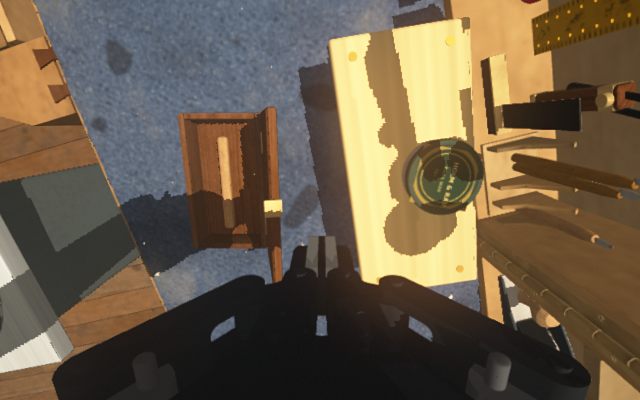

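The dowel lies flat in the box along its length, at (218,138)–(230,227). The board corners show at (331,42), (467,18) and (476,280). I'll lower behind the lid and sweep it forward.

Run:
```python
from h import *
E=(eyes.camera_info("wrist"),np.load("E4.npy"))
W=lambda u,v,z:onz("wrist",u,v,z,E)
a,b,c=W(331,42,.076),W(467,18,.076),W(476,280,.076)
print(a,b,c,np.linalg.norm(a-b),np.linalg.norm(c-b),(a+c)/2, np.degrees(np.arctan2(*(b-c)[:2])),np.degrees(np.arctan2(*(b-a)[1::-1])))
print("box FL FR",W(180,115,.04),W(195,249,.04))
```

```text
[0.6409 0.143  0.076 ] [0.7564 0.1341 0.076 ] [ 0.7362 -0.1142  0.076 ] 0.1158423929310854 0.24912031229909776 [0.68855 0.0144  0.076  ] 4.650952623707607 -4.406292190162137
box FL FR [0.4784 0.1232 0.04  ] [ 0.4413 -0.0206  0.04  ]
```

Request:
step_arm:
  rows:
    - [0,0,-0.05,0,0,0]
    - [0,0,-0.1,0,0,0]
    - [0,0,-0.15,0,0,0]
    - [0,0,-0.18,0,0,0]
    - [0,0,-0.18,0,0,0]

```text
clock: 8.5
tcp_pos: [0.5976, 0.0175, 0.1119]
orientation: [-2.473, -1.93, 0.01]
contact_force: [0.1, -0.1, -0.6]
grip_width: 0.0003
gripper_force: 0.0
```

Request:
step_arm:
  rows:
    - [-0.01,0.0025,0,0,0,0]
    - [-0.02,0.005,0,0,0,0]
    - [-0.03,0.0075,0,0,0,0]
    - [-0.04,0.01,0,0,0,0]
    - [-0.05,0.0125,0,0,0,0]

```text
clock: 8.92
tcp_pos: [0.5719, 0.0253, 0.1171]
orientation: [2.476, 1.931, 0.004]
contact_force: [0.1, -0.7, 1.0]
grip_width: 0.0
gripper_force: 0.5
```

Request:
step_arm:
  rows:
    - [-0.01,0.0025,0,0,0,0]
    - [-0.02,0.005,0,0,0,0]
    - [-0.03,0.0075,0,0,0,0]
    - [-0.04,0.01,0,0,0,0]
    - [-0.05,0.0125,0,0,0,0]

```text
clock: 9.33
tcp_pos: [0.541, 0.0327, 0.1155]
orientation: [-2.477, -1.932, 0.0]
contact_force: [1.7, 0.3, 0.1]
grip_width: -0.0
gripper_force: 0.4
```

Request:
step_arm:
  rows:
    - [-0.01,0.0025,0,0,0,0]
    - [-0.02,0.005,0,0,0,0]
    - [-0.03,0.0075,0,0,0,0]
    - [-0.04,0.01,0,0,0,0]
    - [-0.05,0.0125,0,0,0,0]

```text
clock: 9.75
tcp_pos: [0.511, 0.0402, 0.1156]
orientation: [-2.477, -1.932, 0.0]
contact_force: [1.2, -1.3, -0.5]
grip_width: 0.0
gripper_force: 0.3
```

Request:
step_arm:
  rows:
    - [-0.01,0.0025,0,0,0,0]
    - [-0.02,0.005,0,0,0,0]
    - [-0.03,0.0075,0,0,0,0]
    - [-0.04,0.01,0,0,0,0]
    - [-0.05,0.0125,0,0,0,0]

```text
clock: 10.17
tcp_pos: [0.481, 0.0477, 0.1156]
orientation: [-2.478, -1.932, 0.0]
contact_force: [-0.4, -0.2, 0.0]
grip_width: -0.0001
gripper_force: 0.0
```

Run:
```python
from h import *
a=cv2.resize(eyes.grab_frame("side")[140:230,230:330,::-1],None,fx=4,fy=4);b=cv2.resize(eyes.grab_frame("scene")[170:270,250:350,::-1],None,fx=4,fy=4)
c=np.zeros((400,800,3),np.uint8);c[:360,:400]=a;c[:,400:]=b;cv2.imwrite("pics/l1.png",c)
```

```text
(no output)
```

View pics/l1.png

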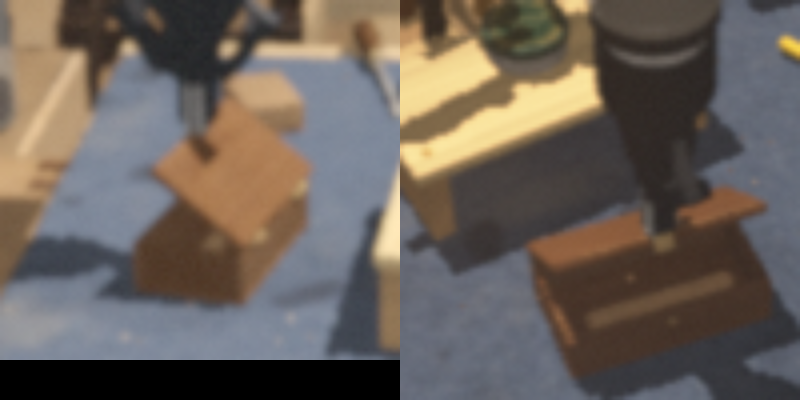

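The lid is past 45° and falling, with no load on the finger. I'll retreat up and swing round to the front of the box with the jaws open along the shelf's y.

Request:
step_arm:
  rows:
    - [0,0,0.04,0,0,0]
    - [0,0,0.08,0,0,-0.03]
    - [-0.02,0,0.12,0,0,-0.07]
    - [-0.04,0,0.14,0,0,-0.11]
    - [-0.06,0,0.14,0,0,-0.15]
  jaw: 0

```text
clock: 10.68
tcp_pos: [0.4473, 0.048, 0.2024]
orientation: [2.862, 1.293, 0.008]
contact_force: [0.5, -0.0, 0.1]
grip_width: 0.0601
gripper_force: 0.0
```

Request:
step_arm:
  rows:
    - [-0.01,0,0,0,0,-0.04]
    - [-0.02,0.005,0,0,0,-0.08]
    - [-0.03,0.01,0,0,0,-0.12]
    - [-0.035,0.012,0,0,0,-0.16]
    - [-0.04,0.012,0,0,0,-0.18]

```text
clock: 11.1
tcp_pos: [0.4215, 0.055, 0.1998]
orientation: [3.11, 0.444, 0.0]
contact_force: [-0.3, -0.3, 0.1]
grip_width: 0.0859
gripper_force: 0.0
```

Request:
step_arm:
  rows:
    - [0,0,0,0,0,-0.04]
    - [0,0,0,0,0,-0.08]
    - [0,0,0,0,0,-0.115]
    - [0,0,0,0,0,-0.115]
    - [0,0,0,0,0,-0.115]

```text
clock: 11.52
tcp_pos: [0.4218, 0.0548, 0.1997]
orientation: [3.14, -0.107, 0.0]
contact_force: [-0.3, 0.9, 0.4]
grip_width: 0.0856
gripper_force: 0.0
```

Run:
```python
from h import *
o=r.get_obs();t=R.from_rotvec(o["orientation"]).as_matrix();print(o["tcp_pos"],t.round(3).tolist(),o["joints"].round(2),o["clock"],o["grip_width"])
E=snap("wrist","w5.png"); np.save("E5.npy",E[1])
```

```text
[0.42176248 0.05475811 0.19967818] [[0.998, -0.068, 0.0], [-0.068, -0.998, -0.0], [0.0, 0.0, -1.0]] [ 0.05  0.14 -0.35  2.15  0.06  0.86 -1.98] 11.5167 0.08557601265844911
```

View pics/w5.png

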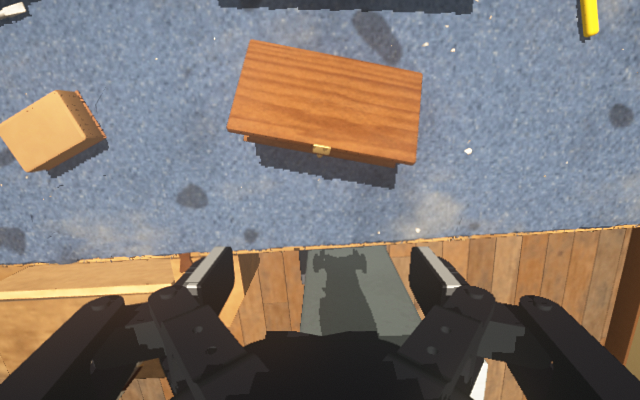

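The lid is shut. Its corners are at (228,130), (415,163), (423,72) and (249,42), and the bench edge is near v=250.

Run:
```python
from h import *
E=(eyes.camera_info("wrist"),np.load("E5.npy"))
W=lambda u,v,z:onz("wrist",u,v,z,E)
P=[W(*q,.05) for q in((228,130),(415,163),(423,72),(249,42))];c=np.mean(P,0);print(P,c)
for a,b in((0,1),(3,2)): d=P[a]-P[b];print(np.degrees(np.arctan2(-d[0],d[1])),np.linalg.norm(d))
print("edge",W(320,250,0))
x=np.array([np.cos(.0803),-np.sin(.0803)]);y=np.array([np.sin(.0803),np.cos(.0803)])
q=c[:2]-[.689,.0144];print("shelf frame",q@x,q@y)
```

```text
[array([0.4863, 0.1357, 0.05  ]), array([ 0.4442, -0.0363,  0.05  ]), array([ 0.5241, -0.0424,  0.05  ]), array([0.5583, 0.107 , 0.05  ])] [0.503225 0.041    0.05    ]
-13.753729929197569 0.17707741245003553
-12.89374404488216 0.15326447729333761
edge [0.3383 0.0613 0.    ]
shelf frame -0.18731006005103568 0.011612580620920332
```

Request:
step_arm:
  rows:
    - [0,-0.006,-0.06,0,0,-0.004]
    - [0,-0.006,-0.12,0,0,-0.004]
    - [0,-0.006,-0.18,0,0,-0.004]
    - [0,-0.006,-0.24,0,0,-0.004]
    - [0,-0.006,-0.28,0,0,-0.004]

```text
clock: 11.98
tcp_pos: [0.4206, 0.0509, 0.0291]
orientation: [-3.139, 0.128, 0.004]
contact_force: [0.7, 0.7, -0.9]
grip_width: 0.0852
gripper_force: 0.0
```

Request:
step_arm:
  rows:
    - [0,0,-0.01,0,0,0]
    - [0,0,-0.021,0,0,0]
    - [0,0,-0.021,0,0,0]
    - [0,0,-0.021,0,0,0]

```text
clock: 12.32
tcp_pos: [0.4226, 0.0513, 0.02]
orientation: [-3.139, 0.131, -0.003]
contact_force: [0.3, 0.0, 0.1]
grip_width: 0.0857
gripper_force: 0.0
```

Request:
step_arm:
  rows:
    - [0.01,-0.0008,0,0,0,0]
    - [0.02,-0.0016,0,0,0,0]
    - [0.03,-0.0024,0,0,0,0]
    - [0.04,-0.0032,0,0,0,0]
    - [0.05,-0.004,0,0,0,0]

```text
clock: 12.73
tcp_pos: [0.4522, 0.0483, 0.0193]
orientation: [3.138, -0.133, -0.0]
contact_force: [-1.6, 0.8, -0.4]
grip_width: 0.0855
gripper_force: 0.0
```

Request:
step_arm:
  rows:
    - [0.01,-0.0008,0,0,0,0]
    - [0.02,-0.0016,0,0,0,0]
    - [0.03,-0.0024,0,0,0,0]
    - [0.04,-0.0032,0,0,0,0]
    - [0.05,-0.004,0,0,0,0]

```text
clock: 13.15
tcp_pos: [0.4823, 0.0464, 0.019]
orientation: [-3.139, 0.132, 0.0]
contact_force: [-3.8, -0.5, 1.2]
grip_width: 0.0854
gripper_force: 0.0
```

Request:
step_arm:
  rows:
    - [0.01,-0.0008,0,0,0,0]
    - [0.02,-0.0016,0,0,0,0]
    - [0.03,-0.0024,0,0,0,0]
    - [0.04,-0.0032,0,0,0,0]
    - [0.05,-0.004,0,0,0,0]

```text
clock: 13.57
tcp_pos: [0.5123, 0.0439, 0.019]
orientation: [3.139, -0.132, -0.0]
contact_force: [-2.1, -0.1, -0.0]
grip_width: 0.0856
gripper_force: 0.0
```

Request:
step_arm:
  rows:
    - [0.01,-0.0008,0,0,0,0]
    - [0.02,-0.0016,0,0,0,0]
    - [0.03,-0.0024,0,0,0,0]
    - [0.04,-0.0032,0,0,0,0]
    - [0.05,-0.004,0,0,0,0]

```text
clock: 13.98
tcp_pos: [0.5423, 0.0415, 0.019]
orientation: [3.139, -0.132, 0.0]
contact_force: [-2.4, 0.7, 0.7]
grip_width: 0.0857
gripper_force: 0.0
```

Request:
step_arm:
  rows:
    - [0.006,-0.0005,0,0,0,0]
    - [0.012,-0.001,0,0,0,0]
    - [0.012,-0.001,0,0,0,0]
    - [-0.02,0.001,0,0,0,0]
    - [-0.05,0.004,0,0,0,0]

```text
clock: 14.4
tcp_pos: [0.5126, 0.0438, 0.0192]
orientation: [-3.138, 0.134, -0.004]
contact_force: [-0.9, 0.1, -0.6]
grip_width: 0.0854
gripper_force: 0.0
```

Run:
```python
from h import *
o=r.get_obs();print(o["tcp_pos"],o["joints"].round(2))
E=snap("wrist","w6.png"); np.save("E6.npy",E[1])
```

```text
[0.51263812 0.0438254  0.01923612] [-0.    0.57 -0.25  2.08  0.27  0.53 -2.11]
```

Request:
step_arm:
  rows:
    - [0,0,0.02,-0.003,-0.038,0]
    - [0,0,0.04,-0.006,-0.076,0]
    - [0,0,0.06,-0.009,-0.114,0]
    - [0,0,0.07,-0.012,-0.152,0]
    - [0,0,0.07,-0.012,-0.152,0]
  jaw: 0.4

```text
clock: 14.87
tcp_pos: [0.5193, 0.0426, 0.0776]
orientation: [3.055, -0.125, 0.591]
contact_force: [0.3, -0.4, -0.1]
grip_width: 0.0516
gripper_force: 0.0
```

Request:
step_arm:
  rows:
    - [0,0,0,-0.003,-0.038,0]
    - [0,0,0,-0.006,-0.076,0]
    - [0,0,0,-0.009,-0.114,0]
    - [0,0,0,-0.012,-0.153,0]
    - [0,0,0,-0.012,-0.153,0]

```text
clock: 15.28
tcp_pos: [0.5392, 0.0493, 0.1764]
orientation: [2.942, -0.118, 0.877]
contact_force: [0.1, 0.1, 0.6]
grip_width: 0.0508
gripper_force: 0.0
```

Run:
```python
from h import *
o=r.get_obs();t=R.from_rotvec(o["orientation"]).as_matrix();print(o["tcp_pos"],t.round(3).tolist(),o["joints"].round(2),o["clock"],o["grip_width"],r.tips_ahead)
E=ext("wrist");im=eyes.grab_frame("wrist");sc=eyes.grab_frame("scene")
hsv=cv2.cvtColor(im,cv2.COLOR_RGB2HSV)
cv2.imwrite("pics/w7.png",im[:,:,::-1]);cv2.imwrite("pics/s7.png",sc[:,:,::-1]);np.save("E7.npy",E[1])
# box blob: brown, mid saturation
m=cv2.inRange(hsv,(2,90,25),(17,255,190));m=cv2.morphologyEx(m,cv2.MORPH_OPEN,np.ones((3,3)))
n,l,s,c=cv2.connectedComponentsWithStats(m)
for i in range(1,n):
    if s[i,4]>1500: print(s[i],cv2.minAreaRect(np.argwhere(l==i)[:,::-1].astype(np.float32)))
```

```text
[0.53919668 0.04933033 0.17641474] [[0.834, -0.093, 0.543], [-0.054, -0.995, -0.088], [0.549, 0.044, -0.835]] [-0.96  0.2   0.66  2.37  1.01  0.17 -2.96] 15.2833 0.05083862951321986 0.014
[   0    0  118   58 5300] ((58.49999237060547, 28.499996185302734), (116.99998474121094, 56.99999237060547), 0.0)
[  252     0   285    74 12050] ((394.0, 36.5), (73.0, 284.0), 90.0)
[ 570    0   70   49 1602] ((609.5554809570312, 28.6164608001709), (30.654264450073242, 77.77498626708984), 64.53665161132812)
[ 204   84  220   63 5008] ((313.66253662109375, 114.34608459472656), (219.0187530517578, 60.55258560180664), 1.0169780254364014)
[   0   92  209   23 1937] ((103.99420166015625, 102.90974426269531), (10.066911697387695, 208.98326110839844), 86.31938171386719)
[   0  111  125   45 3140] ((61.47309875488281, 132.26266479492188), (34.77204132080078, 126.5897445678711), 84.75286102294922)
[  214   174   239    86 13906] ((332.55950927734375, 217.14511108398438), (238.04086303710938, 84.62810516357422), 0.6365935802459717)
```

Request:
step_arm:
  rows:
    - [0,0,0,-0.021,0.003,0.032]
    - [0,0,0,-0.042,0.007,0.065]
    - [0,0,0,-0.063,0.01,0.097]
    - [0,0,0,-0.084,0.014,0.13]
    - [0,0,0,-0.105,0.017,0.162]

```text
clock: 15.8
tcp_pos: [0.5387, 0.0482, 0.1745]
orientation: [2.701, 0.739, 0.76]
contact_force: [0.4, -0.9, 0.3]
grip_width: 0.0513
gripper_force: 0.0
```

Request:
step_arm:
  rows:
    - [0,0,0,-0.021,0.003,0.032]
    - [0,0,0,-0.042,0.007,0.065]
    - [0,0,0,-0.063,0.01,0.097]
    - [0,0,0,-0.084,0.014,0.13]
    - [0,0,0,-0.105,0.017,0.162]

```text
clock: 16.22
tcp_pos: [0.5387, 0.048, 0.1744]
orientation: [2.262, 1.454, 0.598]
contact_force: [0.1, -0.1, 0.2]
grip_width: 0.0515
gripper_force: 0.0
```

```bash
cat > st.py <<'E'
from h import *
o=r.get_obs();t=R.from_rotvec(o["orientation"]).as_matrix();print(o["tcp_pos"].round(4),"x",t[:,0].round(3),"z",t[:,2].round(3),o["joints"].round(2),o["clock"],o["grip_width"],o["contact_force"].round(1))
E
python3 st.py
```

```text
[0.5387 0.048  0.1744] x [0.373 0.917 0.144] z [ 0.542 -0.089 -0.835] [-0.74  0.18  0.42  2.36  1.14  0.22 -1.86] 16.2167 0.05145671909225601 [ 0.1 -0.1  0.2]
```

Request:
step_arm:
  rows:
    - [0,0,0,-0.021,0.003,0.032]
    - [0,0,0,-0.042,0.007,0.065]
    - [0,0,0,-0.063,0.01,0.097]
    - [0,0,0,-0.084,0.014,0.13]
    - [0,0,0,-0.105,0.017,0.162]

```text
clock: 16.63
tcp_pos: [0.5387, 0.048, 0.1745]
orientation: [1.673, 2.006, 0.399]
contact_force: [-0.5, 0.9, 0.5]
grip_width: 0.0511
gripper_force: 0.0
```

Request:
step_arm:
  rows:
    - [0,0,0,-0.021,0.003,0.032]
    - [0,0,0,-0.042,0.007,0.065]
    - [0,0,0,-0.063,0.01,0.097]
    - [0,0,0,-0.084,0.014,0.13]
    - [0,0,0,-0.105,0.017,0.162]

```text
clock: 17.05
tcp_pos: [0.5387, 0.048, 0.1745]
orientation: [0.978, 2.376, 0.177]
contact_force: [0.3, 0.3, -0.1]
grip_width: 0.0514
gripper_force: 0.0
```

Request:
step_arm:
  rows:
    - [0,0,0,-0.003,-0.038,0]
    - [0,0,0,-0.006,-0.076,0]
    - [0,0,0,-0.01,-0.115,0]
    - [0,0,0,-0.01,-0.115,0]
    - [0,0,0,-0.01,-0.115,0]

```text
clock: 17.47
tcp_pos: [0.5322, 0.0369, 0.1608]
orientation: [0.925, 2.245, 0.141]
contact_force: [-0.7, 0.7, -0.5]
grip_width: 0.0511
gripper_force: 0.0
```

```bash
python3 st.py
```

```text
[0.5322 0.0369 0.1608] x [-0.505  0.655 -0.562] z [ 0.64  -0.153 -0.753] [-0.13  0.24 -0.34  2.42  1.79  0.51 -1.3 ] 17.4667 0.051141237473524725 [-0.7  0.7 -0.5]
```

```bash
cat > plan.py <<'E'
from h import *
import sys
T=float(sys.argv[1]);yaw=float(sys.argv[2]) if len(sys.argv)>2 else -4.6
o=r.get_obs();C=R.from_rotvec(o["orientation"])
Rd=R.from_euler("z",yaw,degrees=True)*R.from_euler("y",-T,degrees=True)*R.from_matrix(np.diag([1.,-1,-1]))
z0=C.as_matrix()[:,2];z1=Rd.as_matrix()[:,2];c=np.cross(z0,z1);a=np.arctan2(np.linalg.norm(c),z0@z1)
print("tilt only",(c/np.linalg.norm(c)*a/np.pi).round(3),"deg",np.degrees(a).round(1))
C2=R.from_rotvec(c/np.linalg.norm(c)*a)*C
print("then roll about z1",z1.round(3),"deg",np.degrees((Rd*C2.inv()).as_rotvec()@z1).round(1))
print("full",((Rd*C.inv()).as_rotvec()/np.pi).round(3),"deg",np.degrees((Rd*C.inv()).magnitude()).round(1))
E
python3 plan.py 50
```

```text
tilt only [ 0.017 -0.052  0.025] deg 10.9
then roll about z1 [ 0.764 -0.061 -0.643] deg 142.5
full [ 0.565 -0.108 -0.545] deg 142.7
```

Request:
step_arm:
  rows:
    - [0.01,0.005,0,0.008,-0.026,0.012]
    - [0.03,0.01,0,0.017,-0.052,0.025]
    - [0.04,0.015,0,0.017,-0.052,0.025]
    - [0.04,0.015,0,0.017,-0.052,0.025]

```text
clock: 17.8
tcp_pos: [0.5474, 0.0422, 0.1446]
orientation: [0.826, 2.199, 0.218]
contact_force: [-0.4, 0.4, -3.3]
grip_width: 0.0512
gripper_force: 0.0
```

Request:
step_arm:
  rows:
    - [0,0,0,-0.032,0.003,0.027]
    - [0,0,0,-0.064,0.005,0.054]
    - [0,0,0,-0.096,0.008,0.081]
    - [0,0,0,-0.128,0.01,0.108]
    - [0,0,0,-0.159,0.013,0.134]

```text
clock: 18.22
tcp_pos: [0.547, 0.0413, 0.1447]
orientation: [0.121, 2.299, -0.14]
contact_force: [-0.5, 1.3, -1.4]
grip_width: 0.0511
gripper_force: 0.0
```

```bash
python3 st.py; python3 plan.py 50 175.4 | tail -1;python3 plan.py 50
```

```text
[0.547  0.0413 0.1447] x [-0.667  0.043 -0.744] z [ 0.733 -0.14  -0.665] [ 0.61  0.67 -1.26  2.43  2.01  1.1  -0.6 ] 18.2167 0.0510790896310334 [-0.5  1.3 -1.4]
full [ 0.073  0.541 -0.004] deg 98.2
tilt only [ 0.016 -0.012  0.02 ] deg 5.0
then roll about z1 [ 0.764 -0.061 -0.643] deg -179.3
full [-0.746  0.1    0.652] deg 179.3
```

Request:
step_arm:
  rows:
    - [0.01,0,0.01,0.005,-0.004,0.006]
    - [0.025,0,0.02,0.01,-0.008,0.012]
    - [0.04,0,0.03,0.016,-0.012,0.02]
    - [0.05,0,0.03,0.016,-0.012,0.02]
    - [0.05,0,0.03,0.016,-0.012,0.02]

```text
clock: 18.63
tcp_pos: [0.5776, 0.0405, 0.1616]
orientation: [0.086, 2.268, -0.046]
contact_force: [0.5, -0.3, 0.1]
grip_width: 0.0511
gripper_force: 0.0
```

```bash
python3 st.py; python3 plan.py 50
```

```text
[0.5776 0.0405 0.1616] x [-0.641  0.047 -0.766] z [ 0.763 -0.062 -0.643] [ 0.71  0.67 -1.27  2.4   2.11  0.98 -0.56] 18.6333 0.051122907518982616 [ 0.5 -0.3  0.1]
tilt only [ 0. -0.  0.] deg 0.0
then roll about z1 [ 0.764 -0.061 -0.643] deg -179.7
full [-0.762  0.062  0.642] deg 179.7
```

Request:
step_arm:
  rows:
    - [-0.03,0,0,0,0,0]
    - [-0.06,0.003,-0.03,0,0,0]
    - [-0.07,0.006,-0.07,0,0,0]
    - [-0.07,0.006,-0.11,0,0,0]
    - [-0.07,0.006,-0.13,0,0,0]

```text
clock: 19.05
tcp_pos: [0.5602, 0.0514, 0.0793]
orientation: [0.086, 2.289, -0.054]
contact_force: [-0.4, -0.3, 0.7]
grip_width: 0.0514
gripper_force: 0.0
```

```bash
python3 st.py; python3 plan.py 50
```

```text
[0.5602 0.0514 0.0793] x [-0.658  0.045 -0.752] z [ 0.749 -0.067 -0.659] [ 0.71  1.16 -1.41  2.43  2.26  1.43 -0.41] 19.05 0.051352402314786876 [-0.4 -0.3  0.7]
tilt only [ 0.001 -0.007  0.002] deg 1.3
then roll about z1 [ 0.764 -0.061 -0.643] deg -179.5
full [-0.754  0.064  0.649] deg 179.5
```

Request:
step_arm:
  rows:
    - [-0.02,0,0,0.002,0.03,0]
    - [-0.04,-0.008,0,0.005,0.06,0]
    - [-0.055,-0.012,0,0.005,0.06,0]
    - [-0.06,-0.012,0,0.005,0.06,0]
    - [-0.06,-0.012,0,0.005,0.06,0]

```text
clock: 19.47
tcp_pos: [0.5247, 0.0439, 0.0837]
orientation: [0.086, 2.469, -0.049]
contact_force: [-0.1, -0.4, -0.9]
grip_width: 0.0509
gripper_force: 0.0
```

```bash
python3 st.py; python3 plan.py 40
```

```text
[0.5247 0.0439 0.0837] x [-0.781  0.05  -0.622] z [ 0.62  -0.057 -0.783] [ 0.75  0.94 -1.4   2.42  1.97  1.16 -0.38] 19.4667 0.0508553782472723 [-0.1 -0.4 -0.9]
tilt only [ 0.001 -0.008  0.001] deg 1.6
then roll about z1 [ 0.641 -0.052 -0.766] deg -179.2
full [-0.628  0.054  0.771] deg 179.2
```

Request:
step_arm:
  rows:
    - [0,0,-0.025,0,0,0]
    - [0,0,-0.05,0,0,0]
    - [0,0,-0.075,0,0,0]
    - [0,0,-0.095,0,0,0]
    - [0,0,-0.104,0,0,0]

```text
clock: 19.88
tcp_pos: [0.5249, 0.0444, 0.0196]
orientation: [0.086, 2.472, -0.047]
contact_force: [-0.4, -0.4, 0.4]
grip_width: 0.0513
gripper_force: 0.0
```

```bash
python3 st.py; python3 plan.py 40
```

```text
[0.5249 0.0444 0.0196] x [-0.783  0.05  -0.62 ] z [ 0.618 -0.056 -0.784] [ 0.67  1.08 -1.27  2.43  2.15  1.24 -0.46] 19.8833 0.051330441241866503 [-0.4 -0.4  0.4]
tilt only [ 0.001 -0.009  0.001] deg 1.7
then roll about z1 [ 0.641 -0.052 -0.766] deg -179.3
full [-0.627  0.053  0.772] deg 179.3
```

Request:
step_arm:
  rows:
    - [0.01,-0.001,0.002,0,-0.003,0]
    - [0.02,-0.002,0.002,0,-0.006,0]
    - [0.03,-0.003,0.002,0,-0.009,0]
    - [0.04,-0.004,0.002,-0.001,-0.012,0]
    - [0.05,-0.005,0.002,-0.001,-0.014,0]

```text
clock: 20.3
tcp_pos: [0.5556, 0.0417, 0.0219]
orientation: [0.086, 2.428, -0.046]
contact_force: [-4.3, 0.5, 2.6]
grip_width: 0.0517
gripper_force: 1.7
```

Request:
step_arm:
  rows:
    - [0.01,-0.001,0,0,-0.003,0]
    - [0.02,-0.002,0,0,-0.006,0]
    - [0.03,-0.003,0,0,-0.009,0]
    - [0.04,-0.004,0,-0.001,-0.012,0]
    - [0.05,-0.005,0,-0.001,-0.014,0]

```text
clock: 20.72
tcp_pos: [0.5855, 0.0388, 0.0211]
orientation: [0.085, 2.385, -0.048]
contact_force: [-2.5, 0.3, 2.2]
grip_width: 0.0509
gripper_force: 1.6
```

```bash
python3 st.py; python3 plan.py 45
```

```text
[0.5855 0.0388 0.0211] x [-0.726  0.048 -0.686] z [ 0.683 -0.059 -0.728] [ 0.67  1.12 -1.22  2.34  2.27  1.22 -0.43] 20.7167 0.05086124463233832 [-2.5  0.3  2.2]
tilt only [ 0.    -0.01   0.001] deg 1.7
then roll about z1 [ 0.705 -0.057 -0.707] deg -179.4
full [-0.692  0.058  0.715] deg 179.4
```

Run:
```python
from h import *
o=np.array([.689,.0144,0]);x=np.array([np.cos(.0803),-np.sin(.0803),0]);y=np.array([np.sin(.0803),np.cos(.0803),0])
for cam in("scene","side"):
    im=eyes.grab_frame(cam)
    cv2.imwrite(f"pics/{cam}_p.png",im[:,:,::-1])
    h=cv2.cvtColor(im,cv2.COLOR_RGB2HSV)
    for z,xs in((.03,-.09),(.0505,-.075)):
        s=[]
        for k in range(-110,111,4):
            u,v=proj(cam,o+x*xs+y*k/1000+[0,0,z]);q=h[int(round(v)),int(round(u))]
            s.append("B" if (q[0]<18 or q[0]>172) and q[1]>95 else "b" if 95<q[0]<130 else ".")
        print(cam,z,"".join(s))
```

```text
scene 0.03 ..............................BBBBBBBBBBBBBBBBBBBBBBBB..
scene 0.0505 .....BBBBB....BBBBBBBBBBBBBBBBBBBBBBBBBBBBBBBBBBBBBBBBBB
side 0.03 bbbbbbb.............BBBBBBBBBBBBBBBBBBBBBBBBBBBBBBBBBBBB
side 0.0505 BBBBBBBBBBBBBBBBBBBBBBBBBBBBBBBBBBBBBBBBBBBBBBBBBBB....b
```

Run:
```python
from h import *
o=np.array([.689,.0144,0]);x=np.array([np.cos(.0803),-np.sin(.0803),0]);y=np.array([np.sin(.0803),np.cos(.0803),0])
im=cv2.imread("pics/scene_p.png")[:,:,::-1];h=cv2.cvtColor(im,cv2.COLOR_RGB2HSV)
for z,xs in((.015,-.09),(.03,-.09)):
    print(z,[(k,*proj("scene",o+x*xs+y*k/1000+[0,0,z]).astype(int).tolist(),h[tuple(np.round(proj("scene",o+x*xs+y*k/1000+[0,0,z])).astype(int)[::-1])].tolist()) for k in list(range(-110,-50,5))+list(range(65,116,4))])
```

```text
0.015 [(-110, 330, 204, [15, 57, 108]), (-105, 328, 204, [15, 53, 106]), (-100, 327, 205, [16, 54, 103]), (-95, 326, 205, [15, 59, 104]), (-90, 324, 206, [16, 55, 115]), (-85, 323, 207, [16, 55, 126]), (-80, 322, 207, [16, 55, 126]), (-75, 320, 208, [17, 56, 132]), (-70, 319, 208, [16, 57, 130]), (-65, 317, 209, [16, 55, 125]), (-60, 316, 210, [17, 54, 117]), (-55, 314, 210, [16, 57, 117]), (65, 279, 225, [13, 113, 70]), (69, 278, 226, [12, 111, 71]), (73, 277, 226, [13, 109, 70]), (77, 276, 227, [14, 111, 69]), (81, 274, 227, [13, 115, 69]), (85, 273, 228, [14, 116, 68]), (89, 272, 229, [13, 115, 69]), (93, 271, 229, [12, 106, 70]), (97, 270, 230, [13, 105, 68]), (101, 268, 230, [9, 58, 62]), (105, 267, 231, [9, 33, 54]), (109, 266, 231, [165, 9, 55]), (113, 265, 232, [165, 9, 56])]
0.03 [(-110, 330, 200, [16, 55, 140]), (-105, 329, 201, [16, 55, 140]), (-100, 327, 201, [16, 55, 138]), (-95, 326, 202, [16, 57, 144]), (-90, 324, 202, [17, 55, 138]), (-85, 323, 203, [16, 55, 126]), (-80, 322, 204, [16, 53, 101]), (-75, 320, 204, [14, 53, 102]), (-70, 319, 205, [13, 44, 69]), (-65, 317, 206, [14, 49, 67]), (-60, 316, 206, [15, 48, 64]), (-55, 314, 207, [11, 44, 64]), (65, 279, 222, [14, 116, 68]), (69, 278, 222, [13, 113, 70]), (73, 277, 223, [13, 113, 70]), (77, 275, 224, [12, 111, 71]), (81, 274, 224, [13, 109, 70]), (85, 273, 225, [13, 113, 70]), (89, 272, 225, [13, 111, 71]), (93, 270, 226, [12, 106, 70]), (97, 269, 226, [12, 111, 69]), (101, 268, 227, [13, 113, 70]), (105, 267, 227, [10, 63, 61]), (109, 265, 228, [4, 30, 59]), (113, 264, 228, [0, 17, 59])]
```

Request:
step_arm:
  rows:
    - [0.0065,-0.0025,0,0,-0.002,0]
    - [0.013,-0.005,0,0,-0.004,0]
    - [0.0195,-0.0075,0,0,-0.006,0]
    - [0.026,-0.01,0,0,-0.008,0]
    - [0.0325,-0.0125,0,0,-0.01,0]

```text
clock: 21.23
tcp_pos: [0.6048, 0.0309, 0.0209]
orientation: [0.086, 2.354, -0.046]
contact_force: [-1.6, 0.0, -1.3]
grip_width: 0.0514
gripper_force: 0.7
```

```bash
python3 st.py
python3 - <<'E'
from h import *
o=np.array([.689,.0144,0]);x=np.array([np.cos(.0803),-np.sin(.0803),0]);y=np.array([np.sin(.0803),np.cos(.0803),0])
h=cv2.cvtColor(eyes.grab_frame("scene"),cv2.COLOR_RGB2HSV)
for z in(.015,.03):
    print(z,[(k,*h[tuple(np.round(proj("scene",o+x*-.071+y*k/1000+[0,0,z])).astype(int)[::-1])].tolist()) for k in range(69,116,4)])
E
```

```text
[0.6048 0.0309 0.0209] x [-0.705  0.049 -0.708] z [ 0.705 -0.059 -0.707] [ 0.69  1.13 -1.2   2.32  2.32  1.21 -0.42] 21.2333 0.05137121747319124 [-1.6  0.  -1.3]
0.015 [(69, 13, 108, 71), (73, 13, 109, 70), (77, 12, 116, 68), (81, 13, 109, 70), (85, 13, 111, 69), (89, 13, 113, 70), (93, 13, 90, 68), (97, 13, 30, 60), (101, 6, 21, 62), (105, 174, 21, 62), (109, 11, 32, 63), (113, 14, 85, 84)]
0.03 [(69, 14, 117, 72), (73, 13, 113, 72), (77, 13, 113, 72), (81, 13, 111, 69), (85, 13, 113, 72), (89, 13, 111, 71), (93, 14, 111, 71), (97, 14, 103, 69), (101, 11, 62, 66), (105, 11, 41, 69), (109, 13, 84, 82), (113, 15, 112, 98)]
```

Request:
step_arm:
  rows:
    - [0.0065,-0.0025,0,0,0,0]
    - [0.013,-0.005,0,0,0,0]
    - [0.0195,-0.0075,0,0,0,0]
    - [0.026,-0.01,0,0,0,0]
    - [0.0325,-0.0125,0,0,0,0]

```text
clock: 21.7
tcp_pos: [0.6246, 0.0235, 0.0212]
orientation: [0.086, 2.354, -0.046]
contact_force: [-1.8, 0.4, -0.8]
grip_width: 0.051
gripper_force: 0.7
```

Request:
step_arm:
  rows:
    - [0.004,-0.0003,0,0,0,0]
    - [0.008,-0.0006,0,0,0,0]
    - [0.012,-0.001,0,0,0,0]

```text
clock: 21.95
tcp_pos: [0.6315, 0.0231, 0.0212]
orientation: [0.086, 2.354, -0.046]
contact_force: [-1.9, 0.3, 0.3]
grip_width: 0.0513
gripper_force: 0.9
```

Request:
step_arm:
  rows:
    - [0.003,-0.0002,0,0,0,0]
    - [0.006,-0.0005,0,0,0,0]
    - [0.009,-0.0007,0,0,0,0]

```text
clock: 22.2
tcp_pos: [0.636, 0.0234, 0.0211]
orientation: [0.085, 2.355, -0.045]
contact_force: [-11.9, 0.9, 6.5]
grip_width: 0.0511
gripper_force: 6.0
```

Request:
step_arm:
  rows:
    - [0.001,0,0,0,0,0]
    - [0.002,0,0,0,0,0]
    - [0.002,0,0,0,0,0]

```text
clock: 22.45
tcp_pos: [0.6361, 0.0237, 0.0211]
orientation: [0.083, 2.356, -0.045]
contact_force: [-10.8, 0.9, 6.3]
grip_width: 0.0514
gripper_force: 5.3
```

```bash
python3 st.py
```

```text
[0.6361 0.0237 0.0211] x [-0.706  0.047 -0.706] z [ 0.704 -0.057 -0.708] [ 0.7   1.13 -1.19  2.25  2.31  1.14 -0.37] 22.45 0.051374296660584226 [-10.8   0.9   6.3]
```

Request:
step_arm:
  rows:
    - [0.002,0,0,0,0,0]
    - [0.004,0,0,0,0,0]
    - [0.005,0,0,0,0,0]
    - [0.005,0,0,0,0,0]

```text
clock: 22.78
tcp_pos: [0.6365, 0.0239, 0.0207]
orientation: [0.081, 2.359, -0.045]
contact_force: [-24.8, -2.2, 15.9]
grip_width: 0.0513
gripper_force: 12.2
```

```bash
python3 st.py
python3 - <<'E'
from h import *
o=np.array([.689,.0144,0]);x=np.array([np.cos(.0803),-np.sin(.0803),0]);y=np.array([np.sin(.0803),np.cos(.0803),0])
h=cv2.cvtColor(eyes.grab_frame("scene"),cv2.COLOR_RGB2HSV)
for z in(.015,.03):
    print(z,[(k,*h[tuple(np.round(proj("scene",o+x*-.038+y*k/1000+[0,0,z])).astype(int)[::-1])].tolist()) for k in range(57,119,4)])
E
```

```text
[0.6365 0.0239 0.0207] x [-0.708  0.045 -0.705] z [ 0.702 -0.057 -0.71 ] [ 0.7   1.13 -1.19  2.25  2.31  1.14 -0.36] 22.7833 0.051306181808495 [-24.8  -2.2  15.9]
0.015 [(57, 12, 115, 71), (61, 13, 113, 72), (65, 13, 115, 71), (69, 13, 115, 71), (73, 13, 111, 71), (77, 13, 113, 72), (81, 13, 113, 70), (85, 14, 117, 70), (89, 13, 90, 68), (93, 13, 61, 67), (97, 15, 93, 85), (101, 15, 113, 95), (105, 15, 114, 98), (109, 15, 113, 97), (113, 16, 114, 94), (117, 15, 113, 95)]
0.03 [(57, 15, 119, 71), (61, 14, 122, 69), (65, 12, 111, 71), (69, 13, 113, 72), (73, 13, 120, 72), (77, 13, 119, 71), (81, 12, 112, 73), (85, 12, 111, 69), (89, 13, 113, 72), (93, 13, 97, 71), (97, 14, 84, 79), (101, 14, 112, 91), (105, 15, 112, 96), (109, 15, 117, 94), (113, 15, 115, 93), (117, 16, 111, 92)]
```

Request:
step_arm:
  rows:
    - [-0.004,0,0,0,0,0]
    - [-0.01,0.001,0,0,0,0]
    - [-0.03,0.003,0,0,0,0]
    - [-0.06,0.005,0,0,0,0]
    - [-0.1,0.008,0,0,0,0]

```text
clock: 23.25
tcp_pos: [0.5824, 0.0271, 0.0221]
orientation: [0.089, 2.351, -0.047]
contact_force: [-0.3, 0.3, -0.6]
grip_width: 0.0508
gripper_force: 0.0
```

Request:
step_arm:
  rows:
    - [-0.05,0.004,0.02,0,0,0]
    - [-0.07,0.005,0.06,0,0,0]
    - [-0.08,0.005,0.11,0,0,0]
    - [-0.08,0.005,0.16,0,0,0]
    - [-0.08,0.005,0.2,0,0,0]

```text
clock: 23.67
tcp_pos: [0.54, 0.0335, 0.1335]
orientation: [0.096, 2.372, -0.031]
contact_force: [1.2, -1.7, 0.7]
grip_width: 0.0512
gripper_force: 0.0
```

```bash
python3 st.py
python3 - <<'E'
from h import *
o=np.array([.689,.0144,0]);x=np.array([np.cos(.0803),-np.sin(.0803),0]);y=np.array([np.sin(.0803),np.cos(.0803),0])
im=eyes.grab_frame("scene");cv2.imwrite("pics/fin.png",im[:,:,::-1]);h=cv2.cvtColor(im,cv2.COLOR_RGB2HSV)
for k in(-60,-40,-20,0,20,40,60):
    t=[]
    for i in range(-80,-10,2):
        u,v=proj("scene",o+x*i/1000+y*k/1000); q=h[int(round(v)),int(round(u))]
        t.append("%d"%min(9,q[1]//15))
    print(k,"".join(t))
w=eyes.grab_frame("wrist");cv2.imwrite("pics/finw.png",w[:,:,::-1])
E
```

```text
[0.54   0.0335 0.1335] x [-0.717  0.06  -0.694] z [ 0.693 -0.051 -0.72 ] [ 0.81  0.79 -1.41  2.43  2.01  1.05 -0.44] 23.6667 0.05119083997499408 [ 1.2 -1.7  0.7]
-60 01122223333443334333333333333333445
-40 00000011133333333211111133344445667
-20 00011111002223322211221112222333466
0 01111111122222223223566877777777777
20 11111112222222222233667777777777777
40 00111111122222222244467777777777777
60 11111211111122222226667777777777777
```

```bash
python3 -c "
from bench import r
print(r.hand_in())"
```

```text
the job is handed in; nothing more can be done
None
```

The dowel is in the box and the lid is shut. The box is in the bay, pushed to a hard stop at the rail position and square to within about 2 mm; the job is handed in at about 24 s of 72. I confirmed the final position by force and pixel checks, having used up my picture views, and did not re-check the sanding block, tin and bottle at the end.

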